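Seat the rocking jar lid

TASK

One of the four gold lids on the filled jars in the grey packing tray was not pushed home. Press lightly on the lids one after another, near the edge nearest the robot (or the edge straight opposite), until you find the one that rocks, then press that lid firmly down until it is fully home and level. Only press, with the fingertips: do not pull any lid up, do not pound or lean heavily on the jars, leave everything else where it stands, and finish clear of everything.

Things in the scene. Friction and masses are not known exactly. Their poses are not given: they have to be found in the camera images.
- lid_a: gold push-on lid of a closed jar in the tray, 68 mm wide, 14 tall; origin at the centre of its flat top, z up. All four look alike, tops 100 to 104 mm above the table, seated or not (jars differ). Seated: rigid. Unseated: 2 to 3 N near its -x or +x edge tilts it 0.15 rad about its own y axis and it springs back; over 10 N pushes it 5 mm down to a hard stop, where it stays, rigid. Use at most 60 N
- lid_b: gold push-on lid of a closed jar in the tray, 68 mm wide, 14 tall; origin at the centre of its flat top, z up. All four look alike, tops 100 to 104 mm above the table, seated or not (jars differ). Seated: rigid. Unseated: 2 to 3 N near its -x or +x edge tilts it 0.15 rad about its own y axis and it springs back; over 10 N pushes it 5 mm down to a hard stop, where it stays, rigid. Use at most 60 N
- lid_c: gold push-on lid of a closed jar in the tray, 68 mm wide, 14 tall; origin at the centre of its flat top, z up. All four look alike, tops 100 to 104 mm above the table, seated or not (jars differ). Seated: rigid. Unseated: 2 to 3 N near its -x or +x edge tilts it 0.15 rad about its own y axis and it springs back; over 10 N pushes it 5 mm down to a hard stop, where it stays, rigid. Use at most 60 N
- lid_d: gold push-on lid of a closed jar in the tray, 68 mm wide, 14 tall; origin at the centre of its flat top, z up. All four look alike, tops 100 to 104 mm above the table, seated or not (jars differ). Seated: rigid. Unseated: 2 to 3 N near its -x or +x edge tilts it 0.15 rad about its own y axis and it springs back; over 10 N pushes it 5 mm down to a hard stop, where it stays, rigid. Use at most 60 N
- tray: grey plastic packing tray fixed to the table, 190 (x) x 282 (y) x 50 mm tall, two rows (along y) of three cells, cell pitch 92 mm; origin at the centre of its underside. Four cells hold the closed glass jars (72 mm across, fixed, under the lids), the other two the open jar and the steel cup; which cell holds what varies
- open_jar: empty lidless glass jar, loose, 68 mm across, 85 mm tall, in a tray cell; origin at the centre of its underside. Leave alone
- steel_cup: steel measuring cup, loose, 60 mm across, 65 mm tall, in a tray cell; origin at the centre of its underside. Leave alone
- spare_lid: another gold lid, loose, lying on the table left of the tray, 68 mm across, 14 mm tall; origin at the centre of its underside. Leave alone
- spoon: steel spoon, loose, lying on the table right of the tray; origin in the middle of its underside, handle to -x. Leave alone
- tape_roll: roll of paper tape, loose, lying flat beyond the tray, 80 mm across, 30 mm tall; origin at the centre of its underside. Leave alone
- packed_jar: finished closed jar, loose, standing on the bare table beyond the tray, 72 mm across, 98 mm tall, not one of the four; origin at the centre of its underside. Leave alone
- spray: white bottle with a blue cap, loose, beyond the tray, 56 mm across, 150 mm tall; origin at the centre of its underside. Leave alone
Things that resemble listed ones, but are neither listed nor needed, are in the scene too. Leave any purple or turquoise look-alike of the part that bears lid_c alone.

How it is judged:
On the way, in this order (a step that is already met when the one before it is completed fails the run):
1. the unseated lid has been made to rock by pressing it off its centre (tilted more than 0.06 rad) (((angle between lid_a's own z axis and vertical above 0.06 rad and contact force between the fingers and lid_a above 0.3 N) or (angle between lid_b's own z axis and vertical above 0.06 rad and contact force between the fingers and lid_b above 0.3 N) or (angle between lid_c's own z axis and vertical above 0.06 rad and contact force between the fingers and lid_c above 0.3 N) or (angle between lid_d's own z axis and vertical above 0.06 rad and contact force between the fingers and lid_d above 0.3 N))).
2. the rocking lid has been pressed home and is level (((height (world z) of lid_a below 0.0995 m and distance of lid_a from where it was at the start of the episode above 0.004 m and angle between lid_a's own z axis and vertical below 0.04 rad) or (height (world z) of lid_b below 0.0995 m and distance of lid_b from where it was at the start of the episode above 0.004 m and angle between lid_b's own z axis and vertical below 0.04 rad) or (height (world z) of lid_c below 0.0995 m and distance of lid_c from where it was at the start of the episode above 0.004 m and angle between lid_c's own z axis and vertical below 0.04 rad) or (height (world z) of lid_d below 0.0995 m and distance of lid_d from where it was at the start of the episode above 0.004 m and angle between lid_d's own z axis and vertical below 0.04 rad))), for 0.2 s.
At the end, for the whole second after the job is handed in: the lid that rocked is at least 4 mm lower than at the start (5 mm is home), within 0.04 rad of level and at rest; no lid stands higher than 106 mm above the table, and the loose things are within 30 mm of where they were (((height (world z) of lid_a below 0.0995 m and distance of lid_a from where it was at the start of the episode above 0.004 m and angle between lid_a's own z axis and vertical below 0.04 rad) or (height (world z) of lid_b below 0.0995 m and distance of lid_b from where it was at the start of the episode above 0.004 m and angle between lid_b's own z axis and vertical below 0.04 rad) or (height (world z) of lid_c below 0.0995 m and distance of lid_c from where it was at the start of the episode above 0.004 m and angle between lid_c's own z axis and vertical below 0.04 rad) or (height (world z) of lid_d below 0.0995 m and distance of lid_d from where it was at the start of the episode above 0.004 m and angle between lid_d's own z axis and vertical below 0.04 rad)) and height (world z) of each of lid_a, lid_b, lid_c, lid_d below 0.106 m and linear speed of each of lid_a, lid_b, lid_c, lid_d below 0.01 m/s and distance of each of open_jar, steel_cup, spare_lid, spoon, tape_roll, packed_jar, spray from where it was at the start of the episode below 0.03 m); the robot touches nothing.
It fails at once if a lid is pulled up off its jar (height (world z) of any of lid_a, lid_b, lid_c, lid_d above 0.11 m).
It fails at once if a lid is pressed with more than 60 N (contact force between any of the arm, the fingers and lid_a above 60 N or contact force between any of the arm, the fingers and lid_b above 60 N or contact force between any of the arm, the fingers and lid_c above 60 N or contact force between any of the arm, the fingers and lid_d above 60 N).
It fails at once if a loose thing is moved more than 30 mm, lifted or knocked over (distance of any of open_jar, steel_cup, spare_lid, spoon, tape_roll, packed_jar, spray from where it was at the start of the episode above 0.03 m or angle between any of open_jar, steel_cup, spare_lid, spoon, tape_roll, packed_jar, spray's own z axis and vertical above 0.4 rad).
It also fails if it takes over 48 s, if anything falls off the work surface, if the arm or the gripper's body presses on something with over 40 N, if the wrist force passes 120 N, or if a joint passes its speed limit or range.

ROBOT

A 7-joint arm with a two-finger parallel gripper is mounted at the origin on the work surface. World frame = base frame: x ahead of the robot, y to its left, z up, the work surface at z = 0. Lengths are in m, angles in rad, forces in N, time in s.
With the tool pointing down it reaches from about 0.4 to 0.9 m from the base axis. Payload 5.6 kg.
Tool frame: the origin (TCP) lies midway between the tips of the shut fingers; the grasp point (between the pads) lies 19 mm behind it; z points along the fingers, y is the line along which they close (so a half turn about z gives the same grasp; the last joint's range is limited). The gripper opens to 92 mm and grips with 3 to 60 N. Pads are 20 mm wide; open, the fingers measure 128 mm over their backs; the gripper's body (75 mm by 189 mm) begins 69 mm behind the grasp point.
Start: joints at [1.148, 0.468, -0.012, 1.603, 0.006, 1.071, -0.056], TCP at [0.241, -0.604, 0.215] pointing down, gripper open.
Joint ranges: [-2.53, 2.53], [-0.31, 2.02], [-1.57, 1.55], [0.28, 2.44], [-1.29, 4.43], [0.15, 1.84], [-2.92, 2.92]. Speed limits (rad/s): [2.57, 2.57, 3.14, 3.14, 3.14, 3.14, 3.14].

INTERFACE

Orientations are given as a 3x3 rotation matrix whose columns are the frame's x, y, z axes.
In Python, from station import env, effector, solver, viewer, workorder, search_frame, tip_of gives the robot as it stands. Calls block until the motion is done:
- env.reach(position, orientation): joint-space move of the TCP to a pose.
- env.movel(position, frame=None, rate=0.15): straight line of the TCP; frame=None keeps the orientation; rate is the mean speed in m/s.
- env.goto_joints(angles): joint-space move.
- effector.release() and effector.grasp(squeeze=None): open the fingers fully, or close them until they stop; squeeze is the grip in N (None keeps the last).
- env.pause(seconds).
- solver.inverse_kinematics(position, orientation): joint angles nearest the present ones, or None.
- env.sense(): the state.
- viewer.read_camera(name): name is "scene" or "side" or "wrist"; returns (picture, depth): 384x512x3 uint8, red, green, blue; 384x512 float32, m along the optical axis (not along the pixel's ray), 0 where there is no reading.
- viewer.camera_info(name): a dict with "intrinsics" (3x3 intrinsics, pixels), "dist_coeffs" ([k1, k2, p1, p2, k3] as OpenCV has them; the pictures are not rectified), "eye" and "rotation" of the camera in the world; the wrist camera has in their place "T_tool_cam" (4x4, takes a point from camera to tool coordinates, whose origin is the TCP and whose axes are the flange's). Camera axes: x right, y up, looking along -z (the intrinsics and any distortion apply to the point x, -y, -z); pixel columns grow to the right and rows downward; lengths in m; the calibration is good to about 2 mm. A picture is of the moment at which its call begins: read the wrist's pose just before it. camera_info takes no time and is no camera call.
A pose or a line that the arm cannot do raises env.PlanningError and nothing moves.
- workorder.finish_job(): hands the job in; it is judged then, once.
Trained networks look in the newest picture that a camera, given by its name, has taken for a name from the list of things; names that differ only in an ending like _2 or _b are one class to them, and where a whole thing is asked for, a point or a joint stands for the part that bears it (a point fixed in the world has none). Each returns a list of dicts, best first, with "score" (0 to 1); they miss things now and then, are a little off and sometimes report something else, mostly with a low value. They report only what shows in the picture. A call takes as long as a camera call. They do not tell look-alikes from the thing itself.
- search_frame(camera, name): "at" ([x, y, z] in m, in world coordinates, good to about 4 mm: the middle of the surface that is visible of it).
- tip_of(camera, name): "at" ([x, y, z] in m, in world coordinates, good to about 4 mm: a listed point, or the origin of a listed thing).
The state is a dict: "t": time; "joint_positions": joint angles; "joint_velocities": joint speeds; "tau": joint torques, N m; "ee_pos": TCP position; "tcp_rot": TCP orientation; "wrist_force": force on the tool from outside, world axes, zero at the start; "moment": the same for the moment, N m; "gripper_width": finger opening in m; "grasp_force": force on a finger pad.
Only numpy, scipy, OpenCV 4.12 (cv2) and the standard library are available. Lean on these libraries where they do the work, as an engineer would, in place of code of your own. Each camera call takes 0.05 s, during which the arm holds its last target. There are 200 camera calls.

## Working session

There is one attempt and no reset: what is moved stays moved. The work goes in short steps, each a Python script; the robot and the scene stay as the last script left them, time stands still between calls to the robot, and variables do not carry over. Pictures are saved under pics/ and viewed, at most 10 in all, crops included, and the job is handed in when it is done.

```bash
ls; mkdir -p pics
python3 - <<'E'
from station import *
import cv2,numpy as np
for c in ("scene","side"):
    im,d=viewer.read_camera(c); cv2.imwrite(f"pics/{c}0.png",im[...,::-1]); np.save(f"{c}0.npy",d)
    print(c,viewer.camera_info(c))
    for n in ("lid_a","tray","steel_cup","open_jar","packed_jar","spray","spare_lid"):
        print(n,[(np.round(r["at"],3).tolist(),round(r["score"],2)) for r in search_frame(c,n)])
s=env.sense();print(s["t"],s["ee_pos"],s["tcp_rot"],s["wrist_force"],s["gripper_width"])
E
```

```text
pics
scene {'intrinsics': array([[364.60414739,   0.        , 256.56944745],
       [  0.        , 364.60414739, 191.20118808],
       [  0.        ,   0.        ,   1.        ]]), 'dist_coeffs': array([-0.07018976,  0.        ,  0.        ,  0.        ,  0.        ]), 'eye': array([ 1.1776511 , -0.5216414 ,  0.75558454]), 'rotation': array([[ 0.63221704, -0.50274789,  0.58953047],
       [ 0.77454201,  0.3908005 , -0.49735263],
       [ 0.01965419,  0.77105092,  0.6364701 ]])}
lid_a [([0.597, 0.027, 0.1], 0.88), ([0.328, 0.165, 0.103], 0.73), ([0.58, 0.118, 0.1], 0.68), ([0.367, -0.095, 0.099], 0.65), ([0.509, 0.01, 0.1], 0.64), ([0.367, 0.011, 0.105], 0.62), ([0.488, 0.106, 0.097], 0.56)]
tray [([0.618, -0.047, 0.03], 0.8), ([0.782, 0.156, 0.024], 0.49)]
steel_cup [([0.526, -0.076, 0.05], 0.78), ([0.461, -0.295, 0.016], 0.17)]
open_jar [([0.617, -0.063, 0.064], 0.76)]
packed_jar [([0.785, -0.114, 0.077], 0.72), ([0.596, 0.026, 0.102], 0.17)]
spray [([0.788, 0.034, 0.084], 0.7)]
spare_lid [([0.446, 0.294, 0.014], 0.56)]
side {'intrinsics': array([[472.4023318 ,   0.        , 257.436
[... 429 characters left out ...]
135, 0.101], 0.97), ([0.474, 0.118, 0.102], 0.96), ([0.359, -0.082, 0.102], 0.82), ([0.585, 0.039, 0.1], 0.77), ([0.315, 0.172, 0.102], 0.76), ([0.5, 0.024, 0.105], 0.75)]
tray [([0.532, 0.15, 0.031], 0.61)]
steel_cup [([0.522, -0.094, 0.058], 0.46)]
open_jar [([0.606, -0.074, 0.072], 0.78)]
packed_jar [([0.758, -0.068, 0.068], 0.56)]
spray [([0.764, 0.065, 0.075], 0.91), ([0.478, 0.118, 0.102], 0.4)]
spare_lid [([0.439, 0.303, 0.016], 0.72)]
0.8 [ 0.24093251 -0.60370851  0.21461706] [[ 9.28777640e-01  3.70637417e-01 -2.13445247e-05]
 [ 3.70637415e-01 -9.28777639e-01 -6.44261001e-05]
 [-4.37030406e-05  5.19264417e-05 -9.99999998e-01]] [ 0.81388098  0.25397529 -0.05931324] 0.09175137264281381
```

View pics/scene0.png

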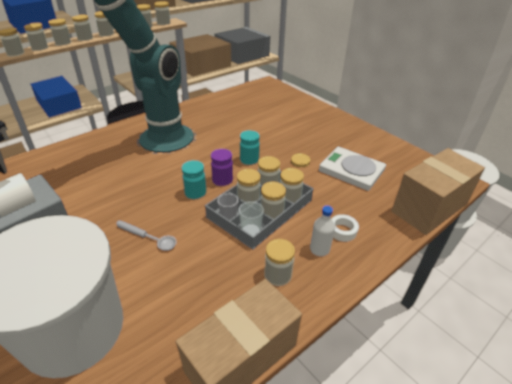

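View pics/side0.png

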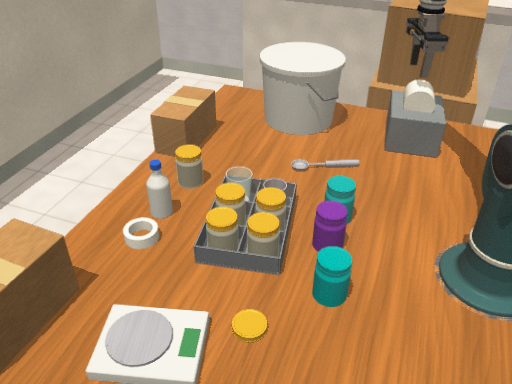

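The pictures show four gold-lidded jars in the grey tray: scene (269,165), (248,180), (292,180) and (273,193); side (264,227), (270,203), (222,218) and (230,195). The turquoise and purple jars in front of the tray, the packed jar at scene (280,250) and the spare lid on the table are left alone. I'll fit the lid tops next.

```bash
cat > h.py <<'E'
from station import *
import cv2,numpy as np
def world(c,d):
    i=viewer.camera_info(c);h,w=d.shape
    u,v=np.meshgrid(np.arange(w),np.arange(h))
    p=cv2.undistortPoints(np.stack([u,v],-1).reshape(-1,1,2).astype(float),i["intrinsics"],i["dist_coeffs"]).reshape(h,w,2)
    P=np.stack([p[...,0]*d,-p[...,1]*d,-d],-1)
    return P@i["rotation"].T+i["eye"]
E
python3 - <<'E'
from h import *
for c in ("scene","side"):
    im=cv2.imread(f"pics/{c}0.png");W=world(c,np.load(f"{c}0.npy"))
    hsv=cv2.cvtColor(im,cv2.COLOR_BGR2HSV)
    m=(hsv[...,0]>17)&(hsv[...,0]<30)&(hsv[...,1]>140)&(hsv[...,2]>110)&(W[...,2]>.092)&(W[...,2]<.112)&(W[...,0]>.35)&(W[...,0]<.75)&(abs(W[...,1])<.3)
    n,l,st,ce=cv2.connectedComponentsWithStats(m.astype(np.uint8))
    for k in range(1,n):
        if st[k,4]<40: continue
        q=W[l==k]; (x,y),r=cv2.minEnclosingCircle(q[:,:2].astype(np.float32))
        print(c,ce[k].round(),st[k,4],"circle",round(x,4),round(y,4),"r",round(r,4),"mean",q.mean(0).round(4),"z90",np.percentile(q[:,2],80).round(4))
E
```

```text
side [196. 154.] 55 circle 0.749 -0.0967 r 0.0271 mean [ 0.7435 -0.0952  0.0966] z90 0.0982
side [230. 193.] 506 circle 0.5931 0.0349 r 0.0355 mean [0.5916 0.0387 0.1012] z90 0.1033
side [271. 198.] 519 circle 0.4991 0.0185 r 0.0349 mean [0.4977 0.0227 0.1011] z90 0.103
side [221. 218.] 603 circle 0.575 0.1252 r 0.0358 mean [0.5737 0.1287 0.1005] z90 0.1022
side [263. 224.] 618 circle 0.4843 0.1121 r 0.036 mean [0.4831 0.115  0.1009] z90 0.1026
```

The circle fits have radii of about 35 mm, tops near 0.102 m and a pitch of about 92 mm, so they agree with the task text. Next I shut the fingers and go above the first lid, then descend by feel.

```bash
cat >> h.py <<'E'
a=.15;ex=np.array([np.cos(a),np.sin(a),0]);R=np.array([[ex[0],ex[1],0],[ex[1],-ex[0],0],[0,0,-1.]])
L=dict(near_r=(.5005,.017),near_l=(.485,.111),far_r=(.593,.033),far_l=(.576,.1235))
def probe(n,off=-.028,stop=5.,z0=.112,zmin=.092,step=.0007,deep=.004):
    """step down until the force exceeds stop or the tip went `deep` below first contact"""
    p=np.array([*L[n],0])+off*ex
    s=env.sense()
    if np.linalg.norm(s["ee_pos"][:2]-p[:2])>.003: env.movel([p[0],p[1],.125],R,rate=.2)
    env.movel([p[0],p[1],z0],R,rate=.06); env.pause(.2)
    f0=env.sense()["wrist_force"][2];z=z0;zc=None;log=[]
    while z>zmin:
        z-=step; env.movel([p[0],p[1],z],R,rate=.02)
        s=env.sense();f=s["wrist_force"][2]-f0;log.append((round(s["ee_pos"][2]*1e3,2),round(f,1)))
        if zc is None and f>1: zc=s["ee_pos"][2]
        if f>stop or (zc and s["ee_pos"][2]<zc-deep): break
    print(n,"t",round(s["t"],2),"contact",zc,log[-12:]); return f,zc,s["ee_pos"][2]
E
python3 - <<'E'
from h import *
effector.grasp(5)
p=env.sense()["ee_pos"]; env.movel([p[0],p[1],.27],rate=.25)
q=np.array([*L["near_r"],0])-.028*ex
env.reach([q[0],q[1],.17],R); print(env.sense()["t"])
env.movel([q[0],q[1],.125],R); env.pause(.3)
s=env.sense();print(s["t"],s["ee_pos"],s["wrist_force"],s["gripper_width"])
im,d=viewer.read_camera("scene");cv2.imwrite("pics/s1.png",cv2.resize(im[100:260,170:370,::-1],None,fx=4,fy=4)[:600])
print(probe("near_r"))
E
```

```text
4.8833
5.6333 [0.47334325 0.01277869 0.1257263 ] [-0.34758932 -0.26155158 -0.19886879] 0.0004639424883035162
near_r t 8.25 contact 0.11057185792506014 [(np.float64(111.36), np.float64(-0.7)), (np.float64(110.57), np.float64(1.1)), (np.float64(109.87), np.float64(0.3)), (np.float64(109.15), np.float64(0.4)), (np.float64(108.44), np.float64(-0.3)), (np.float64(107.76), np.float64(0.7)), (np.float64(107.07), np.float64(0.3)), (np.float64(106.35), np.float64(-0.3))]
(np.float64(-0.2793412790332278), np.float64(0.11057185792506014), np.float64(0.10635455128353595))
```

View pics/s1.png

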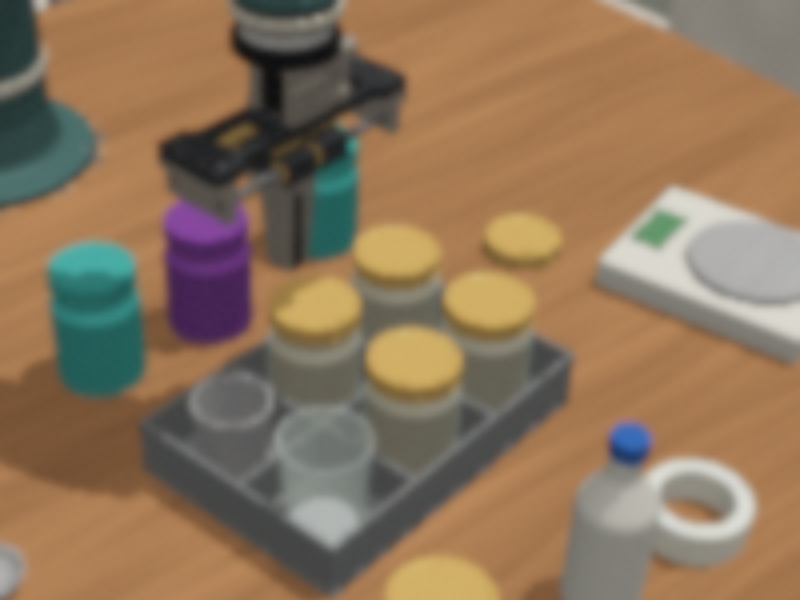

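The fingertips are over the near edge of the near-right lid, at crop (290,260). No contact yet: the first "touch" was sensor noise of about 0.7 N. I'll raise the contact threshold, average the readings and continue.

```bash
python3 - <<'E'
s=open('h.py').read()
s=s.replace('z0=.112','z0=.1065').replace('step=.0007','step=.0008').replace('f>1:','f>2:')
s=s.replace('env.pause(.2)\n    f0=env.sense()["wrist_force"][2]','f0=fz()')
s=s.replace('s=env.sense();f=s["wrist_force"][2]-f0;log.append((round(s["ee_pos"][2]*1e3,2),round(f,1)))','f=fz()-f0;s=env.sense();log.append((float(round(s["ee_pos"][2]*1e3,2)),float(round(f,1))))')
s=s.replace('def probe','''def fz(n=4):
    v=[]
    for _ in range(n): env.pause(.02); v.append(env.sense()["wrist_force"][2])
    return np.mean(v)
def probe''')
open('h.py','w').write(s)
E
python3 - <<'E'
from h import *
print(probe("near_r"))
E
```

```text
near_r t 11.1 contact 0.1005296143700897 [(105.66, -0.4), (104.89, -0.5), (104.1, -0.5), (103.31, -0.2), (102.49, 0.5), (101.72, 0.6), (100.99, 1.7), (100.53, 6.2)]
(np.float64(6.193521445124961), np.float64(0.1005296143700897), np.float64(0.1005296143700897))
```

Force rose slowly and then fast, so it's unclear whether this lid is rigid. I'll measure its tilt from side-camera depth while pressed.

```bash
cat >> h.py <<'E'
def tilts():
    im,d=viewer.read_camera("side");W=world("side",d);hsv=cv2.cvtColor(im,cv2.COLOR_RGB2HSV)
    m=(hsv[...,0]>17)&(hsv[...,0]<32)&(hsv[...,1]>140)&(W[...,2]>.09)&(W[...,2]<.115)
    for n,c in L.items():
        q=W[m&(np.hypot(W[...,0]-c[0],W[...,1]-c[1])<.03)]-[*c,0]
        A=np.c_[q[:,:2]@np.c_[ex[:2],[-ex[1],ex[0]]],np.ones(len(q))]
        k=np.ones(len(q),bool)
        for _ in range(3):
            s=np.linalg.lstsq(A[k],q[k,2],rcond=None)[0];k=abs(A@s-q[:,2])<.002
        print(n,len(q),k.sum(),"slope x,y",s[:2].round(3),"z",s[2].round(4))
E
python3 - <<'E'
from h import *
tilts()
s=env.sense()
print(s["t"],fz())
E
```

```text
near_r 300 263 slope x,y [ 0.154 -0.013] z 0.1021
near_l 406 381 slope x,y [0.001 0.011] z 0.1016
far_r 313 281 slope x,y [-0.    0.01] z 0.1023
far_l 385 340 slope x,y [-0.003  0.009] z 0.1013
11.15 6.550509674433715
```

The near-right lid is the rocker: it's tilted 0.154 rad under the finger and the other three are level. I'll lift off and press it at the centre.

Run:
```python
from h import *
p=env.sense()["ee_pos"]; env.movel([p[0],p[1],.115],R,rate=.08)
tilts()
print(probe("near_r",off=0.,stop=28,z0=.1045,zmin=.087,deep=.02))
p=env.sense()["ee_pos"]; env.movel([p[0],p[1],.125],R,rate=.06)
p=np.array([*L["near_r"],0])-.12*ex
env.movel([p[0],p[1],.22],R,rate=.2)
tilts(); print(env.sense()["t"])
im,d=viewer.read_camera("side");cv2.imwrite("pics/s2.png",im[...,::-1])
```

```text
near_r 302 285 slope x,y [-0.008  0.001] z 0.1019
near_l 406 356 slope x,y [-0.006  0.005] z 0.1014
far_r 311 280 slope x,y [0.005 0.006] z 0.1022
far_l 387 362 slope x,y [-0.001 -0.006] z 0.1012
near_r t 16.26 contact 0.10247397975752263 [(103.76, -0.0), (102.89, -0.3), (102.47, 5.2), (101.85, 7.1), (101.13, 8.4), (100.37, 8.3), (99.56, 8.5), (98.76, 8.5), (98.52, 14.1), (98.43, 20.4), (98.32, 27.9), (98.22, 34.9)]
(np.float64(34.857443728749345), np.float64(0.10247397975752263), np.float64(0.09822137584356794))
near_r 319 280 slope x,y [-0.003 -0.   ] z 0.0971
near_l 394 369 slope x,y [0.004 0.001] z 0.1017
far_r 313 285 slope x,y [-0.012 -0.002] z 0.1024
far_l 385 344 slope x,y [-0.005  0.002] z 0.1012
17.875
```

View pics/s2.png

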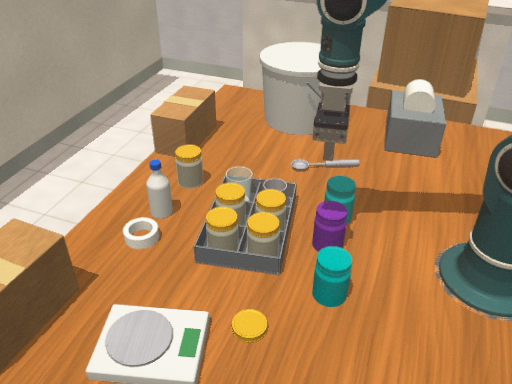

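The near-right lid at (270,199) is 4.8 mm lower and level. The other lids are unchanged, nothing loose has moved, and the arm is clear in the air.

```bash
python3 -c "
from station import *
print(workorder.finish_job())"
```

```text
the job is handed in; nothing more can be done
None
```

The unseated lid was the near-right one. It tilted 0.154 rad when pressed, and I then pressed it home with about 35 N: it now sits 4.8 mm lower and level, with the arm clear, and the job is handed in.

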